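Gather the bearing balls at the picking edge of the tilting dish, then take off its lid

TASK

The blue tilting dish holds three loose steel balls under a loose clear lid. With the lid staying on, tip the dish all the way down towards its edge with the white lip (the edge nearest the robot) so that all the balls gather along that edge, then lift the lid off and lay it flat, handle up, on the dark rubber pad without dropping it. Leave the dish tipped with the balls at that edge, and leave the yellow dish with its lid alone.

Things in the scene. Friction and masses are not known exactly. Their poses are not given: they have to be found in the camera images.
- blue_dish_mid (a point): Blue open dish 100 (x) by 74 (y) by 30 mm, walls 4, hung in a fixed stand. Point: its middle, half-way up, on the hinge axis (y), 46 mm above the bench; z out of the mouth, -x to the edge with a white lip (12 mm out), near the robot. Starts level; only that edge tips down, 0.35 rad to a stop; stiff hinge (0.12 N m), stays as left. Cheeks either side lower than the rim.
- blue_lid_handle (a point): Square blue post, 18 by 18 by 34 mm tall, on the loose clear lid (80 g) of the blue dish. The lid, a 100 by 74 by 4 mm plate, rests on the dish's rim; its lip reaches 5 mm down inside with 2.5 mm play. Point: on the post's axis, 24 mm above the plate's top, 10 mm below the post's top, 33 mm above the lip's foot on which the laid-down lid stands. z up the post, x, y as the dish's.
- lid_pad: Dark rubber pad fixed on the bench between the two dishes, 130 mm (x) by 110 mm (y), 4 mm thick. Origin at the centre of its underside, at bench height.
- ball1_center (a point): Centre of a loose steel ball, 16 mm across, one of three in the blue dish. It rolls freely; its axes mean nothing.
- ball2_center (a point): Centre of the second steel ball, like the first.
- ball3_center (a point): Centre of the third steel ball, like the first.
- yellow_lid_handle (a point): Same point of the like clear lid with yellow post, on the yellow dish of the same make (brass nuts inside): a bystander to leave alone.
There are look-alikes about, which are no part of the job. What is shaped like the part that bears blue_lid_handle but purple or turquoise is not meant. Leave any orange look-alike of the part that bears blue_dish_mid alone.

How it is judged:
By the outcome, as a careful person would: the job done as asked, in the order asked, and still so for the second after the job is handed in, with the robot touching nothing.
It also fails if it takes over 45 s, if anything falls off the work surface, if the arm or the gripper's body presses on something with over 40 N, if the wrist force passes 120 N, or if a joint passes its speed limit or range.

ROBOT

A 6-joint arm with a two-finger parallel gripper is mounted at the origin on the work surface. World frame = base frame: x ahead of the robot, y to its left, z up, the work surface at z = 0. Lengths are in m, angles in rad, forces in N, time in s.
With the tool pointing down it reaches from about 0.35 to 0.775 m from the base axis. Payload 5.5 kg.
Tool frame: the origin (TCP) lies at the very end of the fingers, on their centre line; the grasp point (between the pads) lies 19 mm behind it; z points along the fingers, y is the direction in which the jaws open and shut (so a half turn about z gives the same grasp; the last joint's range is limited). The gripper opens to 85 mm and grips with 20 to 120 N. Pads are 22 mm wide; open, the fingers measure 114 mm over their backs; the gripper's body (76 mm by 85 mm) begins 54 mm behind the grasp point. The pads swing forward as they close: fully open they stand 13 mm farther back than shut.
Start: joints at [-1.44, 0.313, 0.046, 1.304, 0, 1.431], TCP at [0.154, -0.554, 0.231] pointing down, gripper open.
Joint ranges: [-2.76, 2.76], [-0.86, 1.69], [-1.03, 1.26], [-2.2, 2.34], [-1.47, 1.5], [-3.14, 3.14]. Speed limits (rad/s): [2.57, 2.57, 3.14, 3.14, 3.14, 3.14].

INTERFACE

Orientations are given as a unit quaternion [w, x, y, z].
In Python, from workcell import env gives the robot as it stands. The module is installed in compiled form; this text tells all that it offers.
- The arm moves only by the shell command python3 -m pendant 'ROWS' [FORCE]. ROWS is JSON, a list of rows, each an object with "fingers": the finger opening in mm, from 0 to 85.4; "delta_pos": the shift along the tool's x, y, z in mm, a list of three; "angular": the turn, a rotation vector about the tool's x, y, z in rad, a list of three. In form: [{"fingers": fingers, "delta_pos": [x, y, z], "angular": [ax, ay, az]}, ...]. A call has 1 to 12 rows; each row shifts and turns the commanded pose from where the row before left it, along the tool's axes as they then stand; what a row does not reach is not made up. A row lasts 1/10 s, in which the tool goes at most 50 mm and 8.59 degrees, less where a joint would pass 70% of its speed; a pose out of reach is approached as far as the arm can. A call is refused whole if a number of a shift passes 50 or a number of a turn 0.15, either way. A call with a gripper value outside its range is refused whole. The fingers move at their own pace and stop on an object; FORCE is the grip in N (left out, the last holds). Time passes only in rows, so rows that do not move let the fingers close. It gives the time, the measured TCP pose, the force and the opening at its end, in the units of the state.
- env.get_state(): the state, without advancing time (a new reading comes with each control period).
- env.read_camera(name): name is "side" or "top" or "wrist"; returns the picture (384x512x3 uint8, blue, green, red); there is no depth.
- env.camera_params(name): a dict with "fx", "fy", "cx", "cy" (pixels), "view" (4x4, takes a point from world to camera coordinates). Camera axes: x right, y up, looking along -z (the intrinsics and any distortion apply to the point x, -y, -z); pixel columns grow to the right and rows downward; lengths in m; the calibration is good to about 2 mm. A picture is of the moment at which its call begins: read the wrist's pose just before it. camera_params takes no time and is no camera call; for the wrist camera it gives the pose at the moment of the call.
- env.hand_in(): hands the job in, once; it reports no verdict.
The state is a dict: "clock": time; "joint_pos": joint angles; "qvel": joint speeds; "tau": joint torques, N m; "tcp_pos": TCP position; "orientation": TCP orientation; "wrist_force": force on the tool from outside, world axes, zero at the start; "ft_torque": the same for the moment, N m; "finger_gap": finger opening in m.
Only numpy, scipy, OpenCV 4.12 (cv2) and the standard library are available. Lean on these libraries where they do the work, as an engineer would, in place of code of your own. Each camera call takes 0.05 s, during which the arm holds its last target. There are 200 camera calls.

## Working session

There is one attempt and no reset: what is moved stays moved. The work goes in short steps, Python scripts to look and compute and a shell command to move; the robot and the scene stay as the last step left them, time stands still between calls to the robot, and variables do not carry over. Pictures are saved under pics/ and viewed, about 8 in all and at most 12, crops included, and the job is handed in when it is done.

```bash
mkdir -p pics; ls
cat > h.py <<'E'
import numpy as np, cv2
from workcell import env
def ray(name,uv,P=None):
    P=P or env.camera_params(name); V=np.array(P['view']); R=V[:3,:3]; t=V[:3,3]
    d=np.array([(uv[0]-P['cx'])/P['fx'],-(uv[1]-P['cy'])/P['fy'],-1.0])
    return -R.T@t, R.T@d
def onz(name,uv,z,P=None):
    o,d=ray(name,uv,P); return o+d*(z-o[2])/d[2]
def proj(name,p,P=None):
    P=P or env.camera_params(name); V=np.array(P['view']); c=V[:3,:3]@np.array(p)+V[:3,3]
    return np.array([P['cx']+P['fx']*c[0]/-c[2],P['cy']-P['fy']*c[1]/-c[2]])
E
python3 - <<'E'
from h import *
a=env.read_camera("top");b=env.read_camera("side")
cv2.imwrite('pics/top.png',a);cv2.imwrite('pics/side.png',b)
for n in("top","side"):
    print({k:np.round(v,3).tolist() for k,v in env.camera_params(n).items()})
print(env.get_state())
E
```

```text
pics
{'fx': 390.303, 'fy': 390.303, 'cx': 256.919, 'cy': 188.244, 'view': [[-0.027, -0.999, -0.034, -0.021], [0.984, -0.032, 0.176, -0.602], [-0.176, -0.029, 0.984, -0.841], [0.0, 0.0, 0.0, 1.0]]}
{'fx': 470.119, 'fy': 470.119, 'cx': 251.369, 'cy': 185.414, 'view': [[-0.985, -0.172, 0.015, 0.587], [0.12, -0.623, 0.773, -0.169], [-0.124, 0.763, 0.635, -0.877], [0.0, 0.0, 0.0, 1.0]]}
{'clock': 0.1, 'joint_pos': array([-1.43958141e+00,  3.13942158e-01,  4.50647049e-02,  1.30361489e+00,
        1.23506945e-05,  1.43121494e+00]), 'qvel': array([-8.83126221e-04, -7.19023137e-04,  2.09221548e-03, -1.68415866e-03,
        8.34019444e-05, -9.33088765e-04]), 'tau': array([ 3.09487456e-03, -4.81722379e+01,  2.99245280e+01,  1.26295522e-02,
       -5.30778766e-05,  9.88187963e-06]), 'tcp_pos': array([ 0.15375373, -0.55356936,  0.23047706]), 'orientation': array([-8.47974921e-04,  9.90847310e-01,  1.34984773e-01,  9.72269700e-06]), 'wrist_force': array([-0.65151966,  0.84498068,  0.19033348]), 'ft_torque': array([ 0.01722579,  0.00487189, -0.05760955]), 'finger_gap': 0.08508442727443981}
```

View pics/top.png

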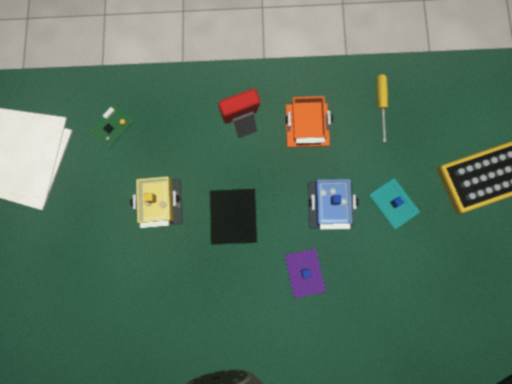

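View pics/side.png

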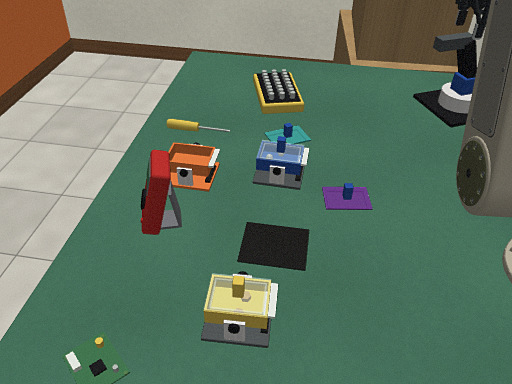

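The dish I want is at top (335,202) and side (281,163). Blue posts that could be mistaken for the handle: the blue dish's own post at top (336,200), the turquoise lid's at (397,202), and the purple lid's at (306,273). Dishes that could be mistaken: orange at (309,120), yellow at (155,203). I choose (336,200) and will check it in a close crop.

Run:
```python
from h import *
a=cv2.imread('pics/top.png');b=cv2.imread('pics/side.png')
c1=cv2.resize(a[165:245,295:375],(400,400),interpolation=cv2.INTER_CUBIC);c2=cv2.resize(b[125:195,245:315],(400,400),interpolation=cv2.INTER_CUBIC)
cv2.imwrite('pics/crop.png',np.hstack([c1,c2]))
hsv=cv2.cvtColor(a,cv2.COLOR_BGR2HSV)
def comps(m,amin,img):
    n,l,s,c=cv2.connectedComponentsWithStats(m.astype('uint8'))
    return [(i,s[i].tolist(),c[i].round(1).tolist(),cv2.minAreaRect(np.argwhere(l==i)[:,::-1].astype(np.float32))) for i in range(1,n) if s[i,4]>amin]
H,S,Vv=cv2.split(hsv)
print('blue');[print(x) for x in comps((abs(H.astype(int)-112)<12)&(S>80)&(Vv>60),30,a)]
print('pad');[print(x) for x in comps((Vv<25),300,a)]
g=b.copy();hs=cv2.cvtColor(b,cv2.COLOR_BGR2HSV);H,S,Vv=cv2.split(hs)
print('side dark blue');[print(x) for x in comps((abs(H.astype(int)-113)<12)&(S>200)&(Vv>40),15,b)]
for p in [(336,200)]: print(onz('top',p,.099))
hs=cv2.cvtColor(a,cv2.COLOR_BGR2HSV)
print(hs[200,336],hs[188,325],hs[200,325])
```

```text
blue
(1, [316, 179, 37, 46, 1132], [332.8, 201.0], ((333.4605407714844, 201.19813537597656), (44.64617156982422, 35.86232376098633), 88.26429748535156))
(2, [392, 197, 12, 10, 74], [397.4, 201.6], ((397.2691650390625, 201.65380859375), (7.488452911376953, 10.261953353881836), 56.3099365234375))
(3, [301, 269, 10, 9, 71], [305.7, 273.0], ((305.6500244140625, 272.95001220703125), (8.538147926330566, 8.22192096710205), 71.56504821777344))
pad
side dark blue
(1, [453, 72, 7, 8, 20], [455.7, 76.2], ((456.0, 75.5), (6.0, 7.0), 0.0))
(5, [451, 81, 21, 14, 43], [458.7, 89.2], ((459.7851257324219, 89.23917388916016), (21.470848083496094, 7.382228374481201), 27.89727020263672))
(9, [465, 81, 9, 9, 21], [468.1, 84.3], ((468.15545654296875, 83.81755065917969), (4.766153335571289, 11.159772872924805), 54.462318420410156))
(30, [277, 141, 5, 10, 21], [278.5, 145.6], ((279.0, 145.5), (9.0, 4.0), 90.0))
(39, [268, 161, 17, 5, 33], [276.7, 163.2], ((276.1264343261719, 162.85586547851562), (16.029569625854492, 3.5280392169952393), 4.398705005645752))
(62, [343, 191, 8, 8, 20], [345.2, 195.8], ((345.22943115234375, 195.98236083984375), (9.870336532592773, 4.664005279541016), 40.601295471191406))
[ 0.5615087  -0.20955976  0.099     ]
[110 181 166] [108 104 197] [108 102 202]
```

View pics/crop.png

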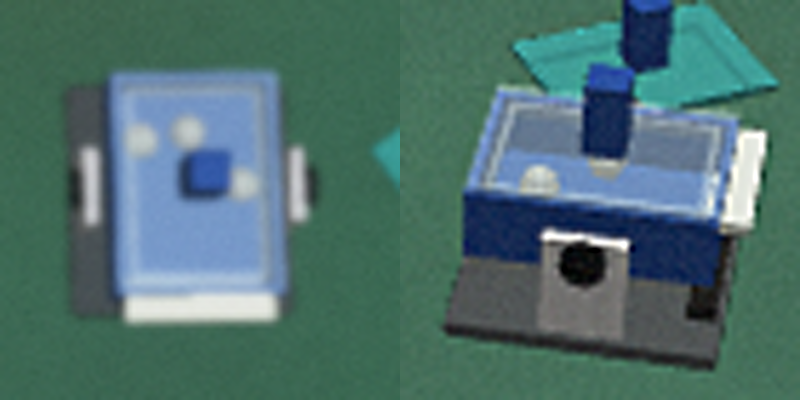

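The crop confirms it: the blue dish has a clear lid and a blue post, the white lip faces the robot (down in the top view), and there are three balls under the lid. Next: dish yaw and centre, post position, and pad pose.

Run:
```python
from h import *
a=cv2.imread('pics/top.png');b=cv2.imread('pics/side.png')
def rect(m,z,n):
    c=max(cv2.findContours(m.astype('uint8'),0,2)[0],key=cv2.contourArea)
    P=np.array([onz(n,p[0],z)[:2] for p in c]);r=cv2.minAreaRect((P*1000).astype(np.float32));return r
H,S,V=[x.astype(int) for x in cv2.split(cv2.cvtColor(a,cv2.COLOR_BGR2HSV))]
m=(abs(H-110)<12)&(S>80)&(V>60); m[:,360:]=0;m[240:]=0
print('dish rim',rect(m,.062,'top'))
m=(V<45);m[:180]=0;m[255:]=0;m[:,:200]=0;m[:,270:]=0
print('pad top',rect(m,.004,'top'))
m=(S<40)&(V>190);m[:220]=0;m[235:]=0;m[:,:310]=0;m[:,360:]=0
print('lip',rect(m,.06,'top'),m.sum())
# post triangulation: top-face centre in crop coords
u1=np.array([295+212/5,165+172/5]);u2=np.array([245+612/400*70,125+78/400*70])
o1,d1=ray('top',u1);o2,d2=ray('side',u2)
A=np.c_[d1,-d2];s=np.linalg.lstsq(A,o2-o1,rcond=None)[0];print('post top',o1+s[0]*d1,o2+s[1]*d2,onz('top',u1,.099))
```

```text
dish rim ((564.4986572265625, -209.59515380859375), (79.0325927734375, 101.75527954101562), 88.8714828491211)
pad top ((544.5357055664062, 21.836917877197266), (125.28575897216797, 105.68897247314453), 0.6523770093917847)
lip ((508.95147705078125, -210.47174072265625), (61.98262405395508, 8.867652893066406), 88.29511260986328) 144
post top [ 0.55345938 -0.20122607  0.16351481] [ 0.41691678 -0.17350347  0.13903808] [ 0.56271096 -0.2126203   0.099     ]
```

```bash
python3 -m pendant '[{"fingers":0,"delta_pos":[22.2,-12.6,5],"angular":[0,0,-0.15]},{"fingers":0,"delta_pos":[23.8,-9.1,5],"angular":[0,0,-0.15]},{"fingers":0,"delta_pos":[24.9,-5.4,5],"angular":[0,0,-0.15]},{"fingers":0,"delta_pos":[25.4,-1.7,5],"angular":[0,0,-0.15]},{"fingers":0,"delta_pos":[25.4,2.2,5],"angular":[0,0,-0.15]},{"fingers":0,"delta_pos":[24.8,5.9,5],"angular":[0,0,-0.15]},{"fingers":0,"delta_pos":[23.6,9.6,5],"angular":[0,0,-0.15]},{"fingers":0,"delta_pos":[21.9,13,5],"angular":[0,0,-0.15]},{"fingers":0,"delta_pos":[19.7,16.1,5],"angular":[0,0,-0.15]},{"fingers":0,"delta_pos":[17.1,18.9,5],"angular":[0,0,-0.15]}]' 30
```

```text
clock: 1.1
tcp_pos: [0.3344, -0.3728, 0.1807]
orientation: [-0.0, 0.631, 0.776, 0.0]
wrist_force: [0.4, -0.2, -0.4]
finger_gap: -0.0002
```

```bash
python3 -m pendant '[{"fingers":0,"delta_pos":[14.1,21.3,5],"angular":[0,0,-0.15]},{"fingers":0,"delta_pos":[10.8,23.1,5],"angular":[0,0,-0.15]},{"fingers":0,"delta_pos":[7.2,24.5,5],"angular":[0,0,-0.15]},{"fingers":0,"delta_pos":[3.5,25.3,5],"angular":[0,0,-0.15]},{"fingers":0,"delta_pos":[-0.4,25.5,5],"angular":[0,0,-0.15]},{"fingers":0,"delta_pos":[-4.2,25.2,5],"angular":[0,0,-0.15]},{"fingers":0,"delta_pos":[-7.9,24.3,5],"angular":[0,0,-0.15]},{"fingers":0,"delta_pos":[-11.4,22.8,5],"angular":[0,0,-0.15]},{"fingers":0,"delta_pos":[-14.7,20.8,5],"angular":[0,0,-0.14]},{"fingers":0,"delta_pos":[0,0,0],"angular":[0,0,0]}]'
python3 - <<'E'
from h import *
P=env.camera_params('wrist');s=env.get_state()
a=env.read_camera("wrist");cv2.imwrite('pics/w1.png',a)
import pickle;pickle.dump((P,s['tcp_pos']),open('w1.pkl','wb'))
print(s['tcp_pos'],s['orientation'],s['joint_pos'].round(2));print('tcp px',proj('wrist',s['tcp_pos'],P))
for x in(-.062,-.05,.05):
  for y in(-.037,.037): print(x,y,proj('wrist',[.564+x,-.2105+y,.061],P).round())
E
```

```text
clock: 2.1
tcp_pos: [0.4972, -0.2091, 0.1351]
orientation: [-0.001, 0.013, 1.0, 0.001]
wrist_force: [-0.6, 0.0, -0.8]
finger_gap: 0.0001
[ 0.49722264 -0.20913706  0.13513895] [-5.39949959e-04  1.26964452e-02  9.99919003e-01  7.04414730e-04] [-0.55  0.29 -0.22  1.06  0.   -0.52]
tcp px [254.16870125 260.66723009]
-0.062 -0.037 [200. 214.]
-0.062 0.037 [305. 211.]
-0.05 -0.037 [202. 229.]
-0.05 0.037 [305. 226.]
0.05 -0.037 [211. 340.]
0.05 0.037 [302. 338.]
```

View pics/w1.png

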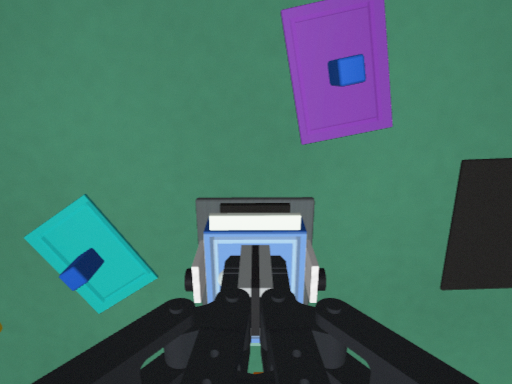

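The wrist view shows the white lip at rows 214–230, cols 209–301, level in the image and within about 2 mm of the estimate. The closed fingers stand on its centre line (col 255). Descending onto the lip.

```bash
python3 -m pendant '[{"fingers":0,"delta_pos":[0,0,30],"angular":[0,0,0]},{"fingers":0,"delta_pos":[0,0,25],"angular":[0,0,0]},{"fingers":0,"delta_pos":[0,0,5],"angular":[0,0,0]},{"fingers":0,"delta_pos":[0,0,5],"angular":[0,0,0]},{"fingers":0,"delta_pos":[0,0,5],"angular":[0,0,0]},{"fingers":0,"delta_pos":[0,0,4],"angular":[0,0,0]},{"fingers":0,"delta_pos":[0,0,4],"angular":[0,0,0]}]'
python3 -m pendant '[{"fingers":0,"delta_pos":[0,0,3],"angular":[0,0,0]},{"fingers":0,"delta_pos":[0,0,3],"angular":[0,0,0]},{"fingers":0,"delta_pos":[0,0,3],"angular":[0,0,0]}]'
```

```text
clock: 2.85
tcp_pos: [0.4967, -0.2119, 0.0589]
orientation: [0.001, 0.016, 1.0, -0.001]
wrist_force: [-2.4, -1.1, 2.2]
finger_gap: -0.0
clock: 3.15
tcp_pos: [0.4961, -0.2116, 0.0493]
orientation: [-0.0, 0.016, 1.0, -0.0]
wrist_force: [-2.6, -0.9, 2.6]
finger_gap: -0.0002
```

```bash
python3 -m pendant '[{"fingers":0,"delta_pos":[0,0,3],"angular":[0,0,0]},{"fingers":0,"delta_pos":[0,0,3],"angular":[0,0,0]}]'
python3 - <<'E'
from h import *
b=env.read_camera("side");cv2.imwrite('pics/s2.png',cv2.resize(b[110:215,225:365],(800,600),interpolation=cv2.INTER_CUBIC))
E
```

```text
clock: 3.35
tcp_pos: [0.4962, -0.2115, 0.0431]
orientation: [-0.0, 0.015, 1.0, -0.0]
wrist_force: [-1.8, -1.1, 1.6]
finger_gap: 0.0
```

View pics/s2.png

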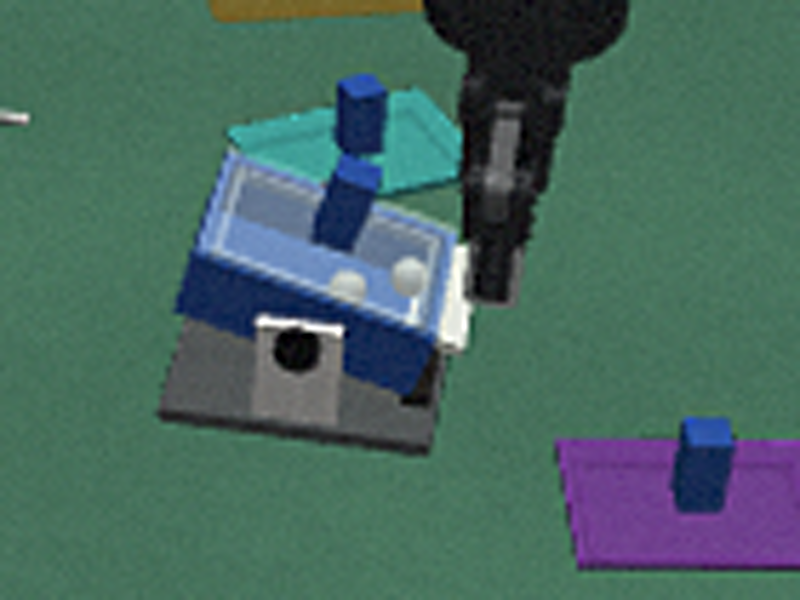

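The dish is tipping with its lid on, and the fingertip bears on the white lip. It is not yet on the stop, so I keep pressing.

```bash
python3 -m pendant '[{"fingers":0,"delta_pos":[-1,0,2],"angular":[0,0,0]},{"fingers":0,"delta_pos":[0,0,2],"angular":[0,0,0]}]'; python3 -m pendant '[{"fingers":0,"delta_pos":[0,0,2],"angular":[0,0,0]}]'; python3 -m pendant '[{"fingers":0,"delta_pos":[0,0,1],"angular":[0,0,0]}]'
```

```text
clock: 3.6
tcp_pos: [0.4974, -0.2113, 0.0391]
orientation: [0.0, 0.015, 1.0, 0.0]
wrist_force: [-2.0, 1.0, 2.4]
finger_gap: -0.0004
clock: 3.7
tcp_pos: [0.4976, -0.2114, 0.0378]
orientation: [0.0, 0.015, 1.0, -0.0]
wrist_force: [-5.3, 2.7, 20.2]
finger_gap: -0.0
clock: 3.8
tcp_pos: [0.4976, -0.2114, 0.0378]
orientation: [0.0, 0.015, 1.0, -0.0]
wrist_force: [-6.7, 3.2, 20.8]
finger_gap: 0.0001
```

The stop is reached: contact force rose to 20 N while z held at 0.0378. Backing off and going to a tilted pre-grasp over the post.

```bash
python3 -m pendant '[{"fingers":0,"delta_pos":[3,0,-20],"angular":[0,0,0]},{"fingers":0,"delta_pos":[0,0,-40],"angular":[0,0,0]},{"fingers":48,"delta_pos":[0,0,-42],"angular":[0,0,0]},{"fingers":48,"delta_pos":[-20,0,0],"angular":[0,0,0]},{"fingers":48,"delta_pos":[-21,0,14],"angular":[0,-0.15,0]},{"fingers":48,"delta_pos":[0,0,0],"angular":[0,-0.15,0]},{"fingers":48,"delta_pos":[0,0,0],"angular":[0,-0.05,0]},{"fingers":48,"delta_pos":[0,0,0],"angular":[0,0,0]},{"fingers":48,"delta_pos":[0,0,0],"angular":[0,0,0]}]'
python3 - <<'E'
from h import *
P=env.camera_params('wrist');s=env.get_state()
a=env.read_camera("wrist");b=env.read_camera("side")
A=cv2.resize(a[160:352,128:384],(512,384),interpolation=cv2.INTER_CUBIC);B=cv2.resize(b[110:190,235:295],(288,384),interpolation=cv2.INTER_CUBIC)
cv2.imwrite('pics/w2.png',np.hstack([A,B]))
f=lambda p,n:(proj('wrist',p,P)-[128,160])*2 if n else (proj('side',p)-[235,110])*4.8
M=np.array([.5655,-.2105,.046]);ex=np.array([.939,0,.343]);ez=np.array([-.343,0,.939])
print(s['tcp_pos'],s['orientation'],s['finger_gap'],'tcp',f(s['tcp_pos'],1))
for n,l in dict(top=(-2,0,53),postfoot=(-2,0,19),c1=(-50,-37,15),c2=(-50,37,15),c3=(50,-37,15),c4=(50,37,15)).items():
  p=M+(l[0]*ex+l[1]*np.array([0,1,0])+l[2]*ez)/1000; print(n,p.round(4),f(p,1).round(),f(p,0).round()+[512,0])
import pickle;pickle.dump((P,s),open('w2.pkl','wb'))
E
```

```text
clock: 4.7
tcp_pos: [0.5358, -0.213, 0.125]
orientation: [0.174, 0.015, 0.985, -0.003]
wrist_force: [-0.2, 0.0, 0.2]
finger_gap: 0.0482
[ 0.53584341 -0.21301257  0.12503449] [ 0.17431722  0.01517042  0.98456796 -0.00304925] 0.04818978492489362 tcp [252.53040301 200.46089759]
top [ 0.5454 -0.2105  0.0951] [263. 140.] [780. 143.]
postfoot [ 0.5571 -0.2105  0.0632] [263.  97.] [751. 197.]
c1 [ 0.5134 -0.2475  0.0429] [143. -45.] [846. 198.]
c2 [ 0.5134 -0.1735  0.0429] [375. -51.] [832. 288.]
c3 [ 0.6073 -0.2475  0.0772] [166. 226.] [658. 118.]
c4 [ 0.6073 -0.1735  0.0772] [367. 222.] [634. 205.]
```

View pics/w2.png

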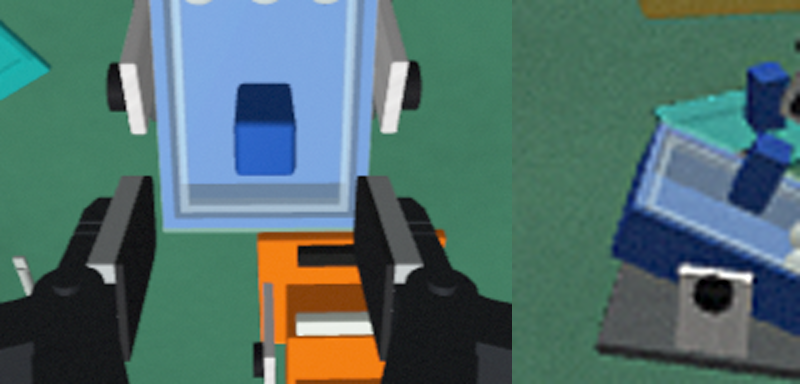

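The dish stays tipped after release. Three balls lie along the lip edge (crop (198,0), (265,0), (325,0)). The post top is centred at crop (265,149), so about 2.5 mm off in tool y. Moving in and closing.

```bash
python3 -m pendant '[{"fingers":48,"delta_pos":[-1,2.5,0],"angular":[0,0,0]},{"fingers":48,"delta_pos":[0,0,25],"angular":[0,0,0]},{"fingers":48,"delta_pos":[0,0,22],"angular":[0,0,0]},{"fingers":48,"delta_pos":[0,0,8],"angular":[0,0,0]},{"fingers":48,"delta_pos":[0,0,4],"angular":[0,0,0]},{"fingers":48,"delta_pos":[0,0,0],"angular":[0,0,0]}]' 40
python3 - <<'E'
from h import *
a=env.read_camera("wrist");b=env.read_camera("side")
A=cv2.resize(a[160:352,128:384],(512,384),interpolation=cv2.INTER_CUBIC);B=cv2.resize(b[110:190,235:295],(288,384),interpolation=cv2.INTER_CUBIC)
cv2.imwrite('pics/w3.png',np.hstack([A,B]))
E
```

```text
clock: 5.4
tcp_pos: [0.5568, -0.2107, 0.0691]
orientation: [0.174, 0.015, 0.985, -0.003]
wrist_force: [-1.0, 0.5, 0.2]
finger_gap: 0.0481
```

View pics/w3.png

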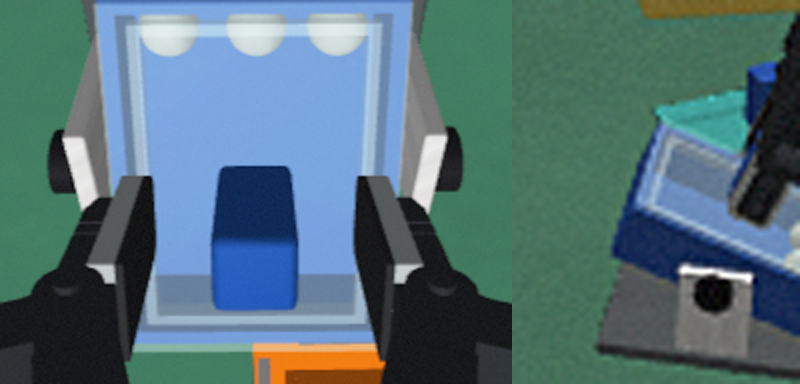

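The post (cols 212–296) is centred between the open fingers. The pads sit about 2 mm far in +x, so I nudge them, close, and lift along the post axis.

```bash
python3 -m pendant '[{"fingers":48,"delta_pos":[2,0,0],"angular":[0,0,0]},{"fingers":10,"delta_pos":[0,0,0],"angular":[0,0,0]},{"fingers":10,"delta_pos":[0,0,0],"angular":[0,0,0]},{"fingers":10,"delta_pos":[0,0,0],"angular":[0,0,0]},{"fingers":10,"delta_pos":[0,0,0],"angular":[0,0,0]},{"fingers":10,"delta_pos":[0,0,0],"angular":[0,0,0]},{"fingers":10,"delta_pos":[0,0,0],"angular":[0,0,0]}]' 40
```

```text
clock: 6.2
tcp_pos: [0.5546, -0.2109, 0.0691]
orientation: [0.174, 0.015, 0.985, -0.003]
wrist_force: [-4.6, 0.4, 5.7]
finger_gap: 0.0169
```

```bash
python3 -m pendant '[{"fingers":10,"delta_pos":[0,0,-2],"angular":[0,0,0]},{"fingers":10,"delta_pos":[0,0,-3],"angular":[0,0,0]},{"fingers":10,"delta_pos":[0,0,-5],"angular":[0,0,0]},{"fingers":10,"delta_pos":[0,0,-5],"angular":[0,0,0]}]'
python3 - <<'E'
from h import *
b=env.read_camera("side");t=env.read_camera("top")
B=cv2.resize(b[110:215,225:335],(419,400),interpolation=cv2.INTER_CUBIC);T=cv2.resize(t[165:245,295:371],(380,400),interpolation=cv2.INTER_CUBIC)
cv2.imwrite('pics/s4.png',np.hstack([B,T]));print(env.get_state()['wrist_force'])
E
```

```text
clock: 6.6
tcp_pos: [0.5493, -0.2105, 0.0828]
orientation: [0.174, 0.015, 0.985, -0.003]
wrist_force: [0.5, 0.1, -0.1]
finger_gap: 0.0172
[ 0.43077626  0.2443903  -0.84102428]
```

View pics/s4.png

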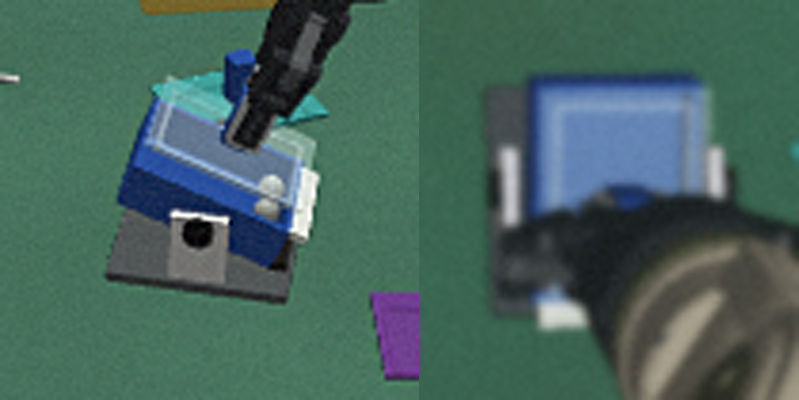

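The lid is up and parallel to the dish, held at 0.8 N, which matches 80 g. The dish is still tipped with the balls at the lip edge. Lifting, levelling and carrying to the pad.

```bash
python3 -m pendant '[{"fingers":10,"delta_pos":[0,0,-15],"angular":[0,0,0]},{"fingers":10,"delta_pos":[0,0,-25],"angular":[0,0,0]},{"fingers":10,"delta_pos":[0,0,-25],"angular":[0,0,0]},{"fingers":10,"delta_pos":[0,0,-5],"angular":[0,0.05,0]},{"fingers":10,"delta_pos":[0,0,0],"angular":[0,0.1,0]},{"fingers":10,"delta_pos":[0,0,0],"angular":[0,0.1,0]},{"fingers":10,"delta_pos":[0,0,0],"angular":[0,0.07,0]},{"fingers":10,"delta_pos":[0,0,0],"angular":[0,0.03,0]}]'
python3 -m pendant '[{"fingers":10,"delta_pos":[0,10,0],"angular":[0,0,0]},{"fingers":10,"delta_pos":[-2,22,0],"angular":[0,0,-0.02]},{"fingers":10,"delta_pos":[-2,30,0],"angular":[0,0,-0.02]},{"fingers":10,"delta_pos":[-2,34,0],"angular":[0,0,0]},{"fingers":10,"delta_pos":[-2,36,0],"angular":[0,0,0]},{"fingers":10,"delta_pos":[-2,36,0],"angular":[0,0,0]},{"fingers":10,"delta_pos":[-2,32,0],"angular":[0,0,0]},{"fingers":10,"delta_pos":[-1,20,0],"angular":[0,0,0]},{"fingers":10,"delta_pos":[0,12,0],"angular":[0,0,0]},{"fingers":10,"delta_pos":[0,0,0],"angular":[0,0,0]},{"fingers":10,"delta_pos":[0,0,0],"angular":[0,0,0]}]'
python3 - <<'E'
from h import *
P=env.camera_params('wrist');s=env.get_state()
a=env.read_camera("wrist");b=env.read_camera("side")
cv2.imwrite('pics/w5.png',np.hstack([a[:,56:456],cv2.resize(b[130:322,170:370],(400,384))]))
for dx in(-65,65):
  for dy in(-55,55):print(dx,dy,proj('wrist',[.5445+dx/1e3,.0218+dy/1e3,.004],P).round()-[56,0])
print(s['tcp_pos'],s['wrist_force'],s['joint_pos'].round(2))
E
```

```text
clock: 7.5
tcp_pos: [0.5268, -0.21, 0.1484]
orientation: [-0.001, 0.015, 1.0, -0.0]
wrist_force: [0.0, -0.3, -1.4]
finger_gap: 0.0171
clock: 8.6
tcp_pos: [0.538, 0.0219, 0.1484]
orientation: [0.0, -0.005, 1.0, -0.0]
wrist_force: [-0.1, -0.1, -0.5]
finger_gap: 0.0176
-65 -55 [134. 110.]
-65 55 [264. 111.]
65 -55 [141. 248.]
65 55 [255. 248.]
[0.53802406 0.02187105 0.14841656] [-0.08282269 -0.10249932 -0.5179144 ] [-0.11  0.28 -0.2   1.08 -0.   -0.12]
```

View pics/w5.png

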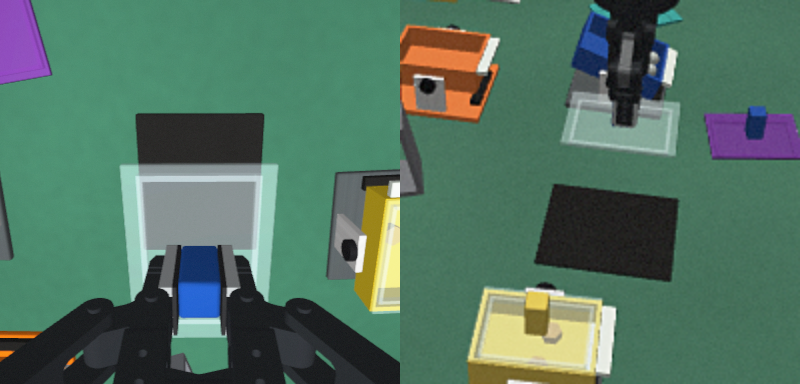

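The lid hangs level over the pad. The pad spans wrist cols 136–264 and rows 113–250, within about 2 mm of the estimate. Shifting +7 mm in x and lowering.

```bash
python3 -m pendant '[{"fingers":10,"delta_pos":[-7,0,20],"angular":[0,0,0]},{"fingers":10,"delta_pos":[0,0,35],"angular":[0,0,0]},{"fingers":10,"delta_pos":[0,0,35],"angular":[0,0,0]},{"fingers":10,"delta_pos":[0,0,20],"angular":[0,0,0]},{"fingers":10,"delta_pos":[0,0,10],"angular":[0,0,0]},{"fingers":10,"delta_pos":[0,0,4],"angular":[0,0,0]},{"fingers":10,"delta_pos":[0,0,0],"angular":[0,0,0]}]'
python3 -m pendant '[{"fingers":10,"delta_pos":[0,0,2],"angular":[0,0,0]},{"fingers":10,"delta_pos":[0,0,2],"angular":[0,0,0]},{"fingers":10,"delta_pos":[0,0,1],"angular":[0,0,0]}]'
```

```text
clock: 9.4
tcp_pos: [0.5456, 0.0217, 0.0246]
orientation: [0.0, -0.004, 1.0, -0.0]
wrist_force: [0.2, -0.4, -0.9]
finger_gap: 0.0169
clock: 9.7
tcp_pos: [0.5458, 0.0222, 0.02]
orientation: [0.001, -0.005, 1.0, -0.0]
wrist_force: [0.2, -0.1, -0.1]
finger_gap: 0.0175
```

```bash
for i in 1; do python3 -m pendant '[{"fingers":10,"delta_pos":[0,0,1],"angular":[0,0,0]}]'; python3 -m pendant '[{"fingers":10,"delta_pos":[0,0,1],"angular":[0,0,0]}]'; done
```

```text
clock: 9.8
tcp_pos: [0.5458, 0.0222, 0.0198]
orientation: [0.001, -0.005, 1.0, -0.0]
wrist_force: [-4.4, -0.0, 15.3]
finger_gap: 0.0174
clock: 9.9
tcp_pos: [0.5458, 0.0222, 0.0197]
orientation: [0.001, -0.005, 1.0, -0.0]
wrist_force: [-7.7, -0.4, 22.7]
finger_gap: 0.0178
```

The lid is on the pad (contact at z 0.020). Easing the press, opening and rising straight up.

```bash
python3 -m pendant '[{"fingers":10,"delta_pos":[0,0,-1.8],"angular":[0,0,0]},{"fingers":10,"delta_pos":[0,0,0],"angular":[0,0,0]},{"fingers":48,"delta_pos":[0,0,0],"angular":[0,0,0]},{"fingers":48,"delta_pos":[0,0,0],"angular":[0,0,0]},{"fingers":48,"delta_pos":[0,0,0],"angular":[0,0,0]},{"fingers":48,"delta_pos":[0,0,0],"angular":[0,0,0]},{"fingers":48,"delta_pos":[0,0,-5],"angular":[0,0,0]},{"fingers":48,"delta_pos":[0,0,-30],"angular":[0,0,0]},{"fingers":48,"delta_pos":[0,0,-45],"angular":[0,0,0]},{"fingers":48,"delta_pos":[0,0,-45],"angular":[0,0,0]}]'
python3 -m pendant '[{"fingers":48,"delta_pos":[40,0,-30],"angular":[0,0,0]},{"fingers":48,"delta_pos":[50,0,0],"angular":[0,0,0]},{"fingers":48,"delta_pos":[40,0,0],"angular":[0,0,0]},{"fingers":48,"delta_pos":[0,0,0],"angular":[0,0,0]},{"fingers":48,"delta_pos":[0,0,0],"angular":[0,0,0]}]'
python3 - <<'E'
from h import *
a=env.read_camera("top");b=env.read_camera("side")
cv2.imwrite('pics/f.png',np.hstack([cv2.resize(a[155:255,190:370],(400,222),interpolation=2)[:222],cv2.resize(b[125:275,225:375],(222,222),interpolation=2)]) if 0 else np.hstack([cv2.resize(a[160:260,200:370],(476,280),interpolation=2),cv2.resize(b[130:280,230:330],(187,280),interpolation=2)]))
E
```

```text
clock: 10.9
tcp_pos: [0.5445, 0.0223, 0.1453]
orientation: [-0.001, -0.005, 1.0, 0.0]
wrist_force: [1.8, 0.8, 0.4]
finger_gap: 0.0479
clock: 11.4
tcp_pos: [0.415, 0.0211, 0.1749]
orientation: [0.001, -0.005, 1.0, -0.0]
wrist_force: [1.2, -0.6, -0.1]
finger_gap: 0.0481
```

View pics/f.png

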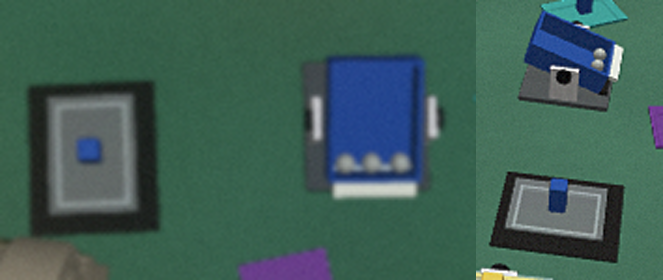

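The lid lies flat on the pad with its handle up, post at (90,150) and fully within the dark pad. The dish is tipped with all three balls along the lip edge ((346,163), (372,163), (401,163)).

```bash
python3 -c "
from workcell import env
env.hand_in();print(env.get_state()['clock'])"
```

```text
the job is handed in; nothing more can be done
the job is handed in; nothing more can be done
```

The job is done and handed in at about 11.5 s of robot time, out of 45 s. I pressed the white lip down with closed fingers until the dish met its stop, with the lid on. I then gripped the blue post at the dish's tilt, lifted the lid off along its axis, levelled it and set it on the rubber pad.

- **Last pictures (top and side):** the lid lies flat, handle up, fully on the pad. The dish is still tipped with all three balls along the lip edge. I sent no moves near the yellow dish or the look-alikes, and the arm is clear of everything.
- **Forces:** pressing on the stop gave about 21 N and setting the lid down about 24 N at the wrist, under the 40 N and 120 N limits.
- **Not confirmed:** I judged the tip angle by the force rising at the stop and by the pictures, not by measuring the angle.
- **Failed or disagreed:** one early triangulation of the post was wrong because I misread a crop, so I dropped it. The remaining position estimates differed by 2–3 mm between views; I trimmed these out from the close wrist pictures.

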